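# Re-arm the transport temperature loggers

## Robot

A 6-joint arm with a two-finger parallel gripper is mounted at the origin on the work surface. World frame = base frame: x ahead of the robot, y to its left, z up, the work surface at z = 0. Lengths are in m, angles in rad, forces in N, time in s.
With the tool pointing down it reaches from about 0.3 to 0.875 m from the base axis. Payload 6.4 kg.
Tool frame: the origin (TCP) lies midway between the tips of the shut fingers; the grasp point (between the pads) lies 19 mm behind it; z points along the fingers, y is the line along which they close (so a half turn about z gives the same grasp; the last joint's range is limited). The gripper opens to 85 mm and grips with 20 to 120 N. Pads are 22 mm wide; open, the fingers measure 114 mm over their backs; the gripper's body (76 mm by 85 mm) begins 54 mm behind the grasp point. The pads swing forward as they close: fully open they stand 13 mm farther back than shut.
Start: joints at [0.977, 0.181, 1.607, -0, 1.354, -0.206], TCP at [0.217, 0.532, 0.201] pointing down, gripper open.
Joint ranges: [-2.99, 2.99], [-0.89, 2.07], [0.3, 2.58], [-1.14, 4.28], [0, 2.63], [-3.12, 3.12]. Speed limits (rad/s): [2.57, 2.57, 3.01, 3.14, 3.14, 3.14].

## Interface

Orientations are given as a unit quaternion [w, x, y, z].
In Python, from bench import ctrl gives the robot as it stands. The module is installed in compiled form; this text tells all that it offers.
- The arm moves only by the tool move_arm, never from a script. Its argument "plan" is one flat list of numbers, 6 for each row, row after row: the shift along the world's x, y, z in units of 50 mm (1.0 is 50 mm), then the turn, a rotation vector about the world's x, y, z in rad. A call has 1 to 10 rows; each row is the pose to reach, as a shift and turn from the pose commanded when the call began; what a row does not reach only later rows make up. A row lasts 1/8 s, in which the tool goes at most 62.5 mm and 10.7 degrees, less where a joint would pass 70% of its speed; a pose out of reach is approached as far as the arm can. A call with a gripper value outside its range is refused whole. "grip" is the finger opening in mm, from 0 to 85.4, set as the call begins (left out, the last holds). The fingers move at their own pace and stop on an object; the grip force is fixed at half the most. Time passes only in rows, so rows that repeat a pose let the fingers close. It gives the time, the measured TCP pose, the force, the opening and the grip force at its end, in the units of the state.
- ctrl.get_obs(): the state, without advancing time (a new reading comes with each control period).
- ctrl.camera(name): name is "side" or "top"; returns a dict with "pixels" (420x560x3 uint8, red, green, blue), "fx", "fy", "cx", "cy" (pixels), "origin" and "attitude" of the camera in the world. Camera axes: x right, y down, z forward; pixel columns grow to the right and rows downward; lengths in m; the calibration is good to about 2 mm. A picture is of the moment at which its call begins. There is no depth.
- ctrl.hand_in(): hands the job in; it is judged then, once.
The state is a dict: "time_s": time; "q": joint angles; "dq": joint speeds; "joint_efforts": joint torques, N m; "eef_pos": TCP position; "eef_rot": TCP orientation; "wrist_force": force on the tool from outside, world axes, zero at the start; "torque": the same for the moment, N m; "opening": opening from 0.0 (shut) to 1.0 (fully open); "grasp_force": force on a finger pad.
Only numpy, scipy, OpenCV 4.12 (cv2) and the standard library are available. Lean on these libraries where they do the work, as an engineer would, in place of code of your own. Each camera call takes 0.05 s, during which the arm holds its last target. There are 200 camera calls.

## Task

Take all the temperature loggers from their shallow tray and lay them flat on the steel bed of the reading station, right side up, and let go of them. Then press the console's plunger to its soft first stop and keep it there for about a second (read-out), press on through to the stiff second stop (re-arm) and let it rise fully. Finally, push the sprung sweep all the way through its stroke so that the loggers drop into the station's shallow wire basket, let the sweep come home, and once all of them are in the basket put them back on the tray, flat and right side up and let go of; leave the other things on the bench where they are.

Things in the scene. Friction and masses are not known exactly. Their poses are not given: they have to be found in the camera images.
- logger1: temperature logger: grey plastic box 90 (its x) x 50 (y) x 26 mm high with a centred white grip rib on top, 60 long (x) x 14 wide (y) mm, from 26 to 53 mm above the underside; about 0.14 kg. Origin: centre of the underside, z up. Two to four loggers, all alike, are present. Grip the rib from above across its 14 mm.
- logger2: temperature logger: grey plastic box 90 (its x) x 50 (y) x 26 mm high with a centred white grip rib on top, 60 long (x) x 14 wide (y) mm, from 26 to 53 mm above the underside; about 0.14 kg. Origin: centre of the underside, z up. Two to four loggers, all alike, are present. Grip the rib from above across its 14 mm.
- logger3: temperature logger: grey plastic box 90 (its x) x 50 (y) x 26 mm high with a centred white grip rib on top, 60 long (x) x 14 wide (y) mm, from 26 to 53 mm above the underside; about 0.14 kg. Origin: centre of the underside, z up. Two to four loggers, all alike, are present. Grip the rib from above across its 14 mm.
- logger4: temperature logger: grey plastic box 90 (its x) x 50 (y) x 26 mm high with a centred white grip rib on top, 60 long (x) x 14 wide (y) mm, from 26 to 53 mm above the underside; about 0.14 kg. Origin: centre of the underside, z up. Two to four loggers, all alike, are present. Grip the rib from above across its 14 mm.
- station: fixed reading station, yaw within 0.12 rad. Origin under the bed's centre, on the bench. Steel bed top 35 mm up, free between side rails at x = +-125 mm (15 mm above the bed); in y from the sweep blade's front face at +65 mm to the open edge at -85 mm, where the wire basket adjoins. Four loggers fit side by side, long axes along the station's y, e.g. at x = -90, -30, 30, 90, y = 0 mm.
- bed (a point): centre of the bed's top face (station axes, 35 mm above the bench). A logger lies on the bed when its origin is level with this point, within 112 mm in x and between y = -55 and +35 mm; flat against the blade puts it at y = +20 mm.
- basket (a point): centre of the wire basket's inner floor, 6 mm above the bench (station axes). Inside 300 (x) x 172 (y) mm; wire walls 26 mm high (rim wire 30 mm) on three sides, the bed's edge (35 mm) on the fourth, +y, side.
- tray: fixed shallow aluminium tray 280 (x) x 270 (y) x 14 mm, wall 5 mm, on which the loggers start and end; yaw within 0.04 rad. Origin: centre of the underside
- tray_floor (a point): centre of the tray's inner floor, 5 mm above the bench (tray axes). Four loggers fit with their long axes along x, e.g. at x = +-70, y = +-65 mm
- sweep (a joint): sprung sweep, metres along the station's -y: 0 = home, 0.17 = end of stroke (blade 20 mm beyond the bed's edge). Spring 4 N at home, 8 N at the end, well damped; it returns by itself. Pushing four loggers adds some 3 to 5 N.
- sweep_pad (a point): centre of the sweep's push pad: upright rubber face 70 (x) x 55 (z) mm looking to the station's +y, 41 to 96 mm above the bench; at station x = +60, y = +111 mm when home, moves with the sweep. The blade in front is 236 mm wide, 38 to 100 mm above the bench. Push towards -y with closed fingers from behind; the bed plate (35 mm high) reaches to y = +115 mm.
- console: fixed grey console box 85 x 85 x 55 mm with the upright two-step plunger at its centre; origin at the centre of the underside
- cap_top (a point): centre of the top of the plunger's white mushroom cap (48 mm across, 125 mm above the bench when up); goes down with it
- plunger (a joint): first step of the plunger, metres down: 0 = up, 0.016 = first stop. Soft spring, 2 N rising to 5 N at the stop.
- collar (a joint): second step: steel collar on which the plunger rides, metres down: 0 = up, 0.010 = second stop. It starts to move only at about 11 N, 17 N at its hard stop; the cap's whole travel is 26 mm. Both steps spring back when let go.
- stapler: bystander: stapler 150 x 36 x 47 mm
- tape_roll: bystander: tape roll, 84 mm across, 24 mm high
- pen_cup: bystander: black pen cup 76 mm across, 100 mm high
- calculator: bystander: white calculator 150 x 95 x 22 mm
- white_carton: bystander: white carton 70 x 120 x 45 mm

How it is judged:
On the way, in this order (a step that is already met when the one before it is completed fails the run):
1. all loggers lie flat on the bed, let go of (x of logger1 in the frame of bed between -0.112 and 0.112 m and y of logger1 in the frame of bed between -0.055 and 0.035 m and z of logger1 in the frame of bed between -0.006 and 0.008 m and angle between each of logger1, logger2, logger3, logger4's own z axis and vertical below 0.15 rad and x of logger2 in the frame of bed between -0.112 and 0.112 m and y of logger2 in the frame of bed between -0.055 and 0.035 m and z of logger2 in the frame of bed between -0.006 and 0.008 m and x of logger3 in the frame of bed between -0.112 and 0.112 m and y of logger3 in the frame of bed between -0.055 and 0.035 m and z of logger3 in the frame of bed between -0.006 and 0.008 m and x of logger4 in the frame of bed between -0.112 and 0.112 m and y of logger4 in the frame of bed between -0.055 and 0.035 m and z of logger4 in the frame of bed between -0.006 and 0.008 m and contact force between the fingers and logger1 below 0.1 N and contact force between the fingers and logger2 below 0.1 N and contact force between the fingers and logger3 below 0.1 N and contact force between the fingers and logger4 below 0.1 N), for 0.3 s.
2. plunger held at the first stop, the collar still up, loggers on the bed (x of logger1 in the frame of bed between -0.112 and 0.112 m and y of logger1 in the frame of bed between -0.055 and 0.035 m and z of logger1 in the frame of bed between -0.006 and 0.008 m and angle between each of logger1, logger2, logger3, logger4's own z axis and vertical below 0.15 rad and x of logger2 in the frame of bed between -0.112 and 0.112 m and y of logger2 in the frame of bed between -0.055 and 0.035 m and z of logger2 in the frame of bed between -0.006 and 0.008 m and x of logger3 in the frame of bed between -0.112 and 0.112 m and y of logger3 in the frame of bed between -0.055 and 0.035 m and z of logger3 in the frame of bed between -0.006 and 0.008 m and x of logger4 in the frame of bed between -0.112 and 0.112 m and y of logger4 in the frame of bed between -0.055 and 0.035 m and z of logger4 in the frame of bed between -0.006 and 0.008 m and value of joint plunger above 0.0135 m and value of joint collar below 0.004 m), for 0.5 s.
3. plunger pressed to the second stop, loggers on the bed (x of logger1 in the frame of bed between -0.112 and 0.112 m and y of logger1 in the frame of bed between -0.055 and 0.035 m and z of logger1 in the frame of bed between -0.006 and 0.008 m and angle between each of logger1, logger2, logger3, logger4's own z axis and vertical below 0.15 rad and x of logger2 in the frame of bed between -0.112 and 0.112 m and y of logger2 in the frame of bed between -0.055 and 0.035 m and z of logger2 in the frame of bed between -0.006 and 0.008 m and x of logger3 in the frame of bed between -0.112 and 0.112 m and y of logger3 in the frame of bed between -0.055 and 0.035 m and z of logger3 in the frame of bed between -0.006 and 0.008 m and x of logger4 in the frame of bed between -0.112 and 0.112 m and y of logger4 in the frame of bed between -0.055 and 0.035 m and z of logger4 in the frame of bed between -0.006 and 0.008 m and value of joint plunger above 0.0135 m and value of joint collar above 0.0085 m), for 0.1 s.
4. plunger let up fully (value of joint plunger below 0.003 m and value of joint collar below 0.002 m), for 0.2 s.
5. sweep pushed to the end of its stroke (value of joint sweep above 0.16 m), for 0.05 s.
6. all loggers are in the wire basket and the sweep is home (x of logger1 in the frame of basket between -0.15 and 0.15 m and y of logger1 in the frame of basket between -0.087 and 0.087 m and z of logger1 in the frame of basket between -0.01 and 0.07 m and x of logger2 in the frame of basket between -0.15 and 0.15 m and y of logger2 in the frame of basket between -0.087 and 0.087 m and z of logger2 in the frame of basket between -0.01 and 0.07 m and x of logger3 in the frame of basket between -0.15 and 0.15 m and y of logger3 in the frame of basket between -0.087 and 0.087 m and z of logger3 in the frame of basket between -0.01 and 0.07 m and x of logger4 in the frame of basket between -0.15 and 0.15 m and y of logger4 in the frame of basket between -0.087 and 0.087 m and z of logger4 in the frame of basket between -0.01 and 0.07 m and value of joint sweep below 0.01 m), for 0.2 s.
At the end, for the whole second after the job is handed in: every logger present lies flat and upright on the tray's floor (origin within 125 mm of the tray's centre in x and y and within 8 mm of floor height, tilt under 0.15 rad), the sweep is home within 10 mm and the plunger is up within 3 mm (all of step 4 and x of logger1 in the frame of tray_floor between -0.125 and 0.125 m and y of logger1 in the frame of tray_floor between -0.125 and 0.125 m and z of logger1 in the frame of tray_floor between -0.006 and 0.008 m and angle between each of logger1, logger2, logger3, logger4's own z axis and vertical below 0.15 rad and x of logger2 in the frame of tray_floor between -0.125 and 0.125 m and y of logger2 in the frame of tray_floor between -0.125 and 0.125 m and z of logger2 in the frame of tray_floor between -0.006 and 0.008 m and x of logger3 in the frame of tray_floor between -0.125 and 0.125 m and y of logger3 in the frame of tray_floor between -0.125 and 0.125 m and z of logger3 in the frame of tray_floor between -0.006 and 0.008 m and x of logger4 in the frame of tray_floor between -0.125 and 0.125 m and y of logger4 in the frame of tray_floor between -0.125 and 0.125 m and z of logger4 in the frame of tray_floor between -0.006 and 0.008 m and value of joint sweep below 0.01 m); the robot touches nothing.
It fails at once if a bystander is shoved more than 8 cm or tipped over (distance of any of stapler, tape_roll, pen_cup, calculator, white_carton from where it was at the start of the episode above 0.08 m or angle between any of stapler, tape_roll, pen_cup, calculator, white_carton's own z axis and vertical above 0.7 rad).
It fails at once if a logger falls off the bench (height (world z) of any of logger1, logger2, logger3, logger4 below -0.05 m).
Of logger1, logger2, logger3, logger4 only 2 to 4 are there at a start; the rules pass over those that are not, and their reading is None.
At some moment in a run one of logger1, logger2, logger3, logger4 may be knocked a few centimetres aside while the robot is not near it.
It also fails if it takes over 210 s, if anything falls off the work surface, if the arm or the gripper's body presses on something with over 40 N, if the wrist force passes 120 N, or if a joint passes its speed limit or range.

## Working session

There is one attempt and no reset: what is moved stays moved. The work goes in short steps, Python scripts to look and compute and a tool call to move; the robot and the scene stay as the last step left them, time stands still between calls to the robot, and variables do not carry over. Pictures are saved under pics/ and viewed, at most 14 in all, crops included, and the job is handed in when it is done.

Besides the shell and the picture viewer there is one more tool, called after "Call:" as name(argument=value, ...) on one line, values as JSON. move_arm: Moves the arm, as the interface text tells. Its arguments: {"type":"object","properties":{"plan":{"type":"array"},"grip":{"type":"number"}},"required":["plan"]}

```bash
mkdir -p pics; cat > h.py <<'E'
import numpy as np, cv2
from bench import ctrl
from scipy.spatial.transform import Rotation as R
def att(c):
    a=np.array(c["attitude"],float)
    return a if a.shape==(3,3) else R.from_quat(a,scalar_first=True).as_matrix()
def snap(n,f=None):
    c=ctrl.camera(n)
    if f: cv2.imwrite("pics/"+f,c["pixels"][:,:,::-1])
    return c
def ray(c,u,v,z):
    d=att(c)@np.array([(u-c["cx"])/c["fx"],(v-c["cy"])/c["fy"],1.]); o=np.array(c["origin"])
    return o+d*(z-o[2])/d[2]
def proj(c,p):
    q=att(c).T@(np.array(p)-np.array(c["origin"])); return c["fx"]*q[0]/q[2]+c["cx"],c["fy"]*q[1]/q[2]+c["cy"]
E
python3 - <<'E'
from h import *
for n in("top","side"):
    c=snap(n,n+"0.png"); print(n,c["fx"],c["fy"],c["cx"],c["cy"],c["origin"],c["attitude"])
o=ctrl.get_obs(); print(o)
E
```

```text
top 523.1153236484516 523.1153236484516 284.1522463108076 208.63312296116993 [ 0.20360763 -0.01853991  1.83034973] [ 0.05992845 -0.70148892  0.70781964 -0.05756077]
side 413.07759371574747 413.07759371574747 281.52186953494 212.40228544167994 [-0.05832785 -0.8727388   0.92563025] [-0.41739605  0.8625437  -0.25578249  0.12796179]
{'time_s': 0.1, 'q': array([ 9.76705539e-01,  1.81449047e-01,  1.60791411e+00, -2.49813025e-05,
        1.35379153e+00, -2.06302076e-01]), 'dq': array([-0.00087317, -0.00105495, -0.00304714,  0.00083107, -0.00044452,
        0.0016291 ]), 'joint_efforts': array([ 3.77252545e-04, -4.45873654e+01, -3.52238703e+01, -3.72391369e-04,
        4.01185127e-03, -1.92421362e-05]), 'eef_pos': array([0.21711429, 0.53184811, 0.20048128]), 'eef_rot': array([-2.93051916e-04,  1.92679020e-01,  9.81261527e-01, -7.24056475e-04]), 'wrist_force': array([0.76276457, 0.16611262, 0.42731938]), 'torque': array([-0.01061267,  0.06309288,  0.02931091]), 'grasp_force': 0.0, 'opening': 0.9970176816233568}
```

View pics/top0.png

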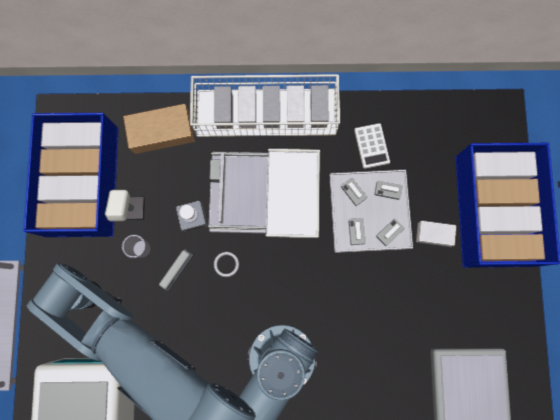

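View pics/side0.png

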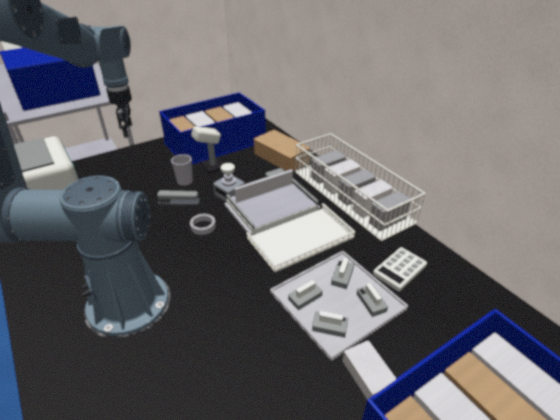

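Top view: four loggers on the tray (tray centre ~(371,211)); station bed ~(245,190), basket to its right, pad ~(215,167), console ~(190,214). Side view confirms this. Now I'll measure and take a close crop.

```bash
cat >> h.py <<'E'
def ribs(c,u0,v0,u1,v1,z,sub=4):
    """white ribs in the window: list of centre (world at z), yaw of long axis, size"""
    im=cv2.resize(c["pixels"][v0:v1,u0:u1],None,fx=sub,fy=sub,interpolation=cv2.INTER_CUBIC)
    g=im.min(2); m=(g>215).astype(np.uint8)
    out=[]
    for k in cv2.findContours(m,cv2.RETR_EXTERNAL,cv2.CHAIN_APPROX_NONE)[0]:
        if cv2.contourArea(k)<15*sub*sub: continue
        b=cv2.boxPoints(cv2.minAreaRect(k))
        w=np.array([ray(c,(p[0]+.5)/sub-.5+u0,(p[1]+.5)/sub-.5+v0,z)[:2] for p in b])
        e1,e2=w[1]-w[0],w[2]-w[1]; L,S=(e1,e2) if np.hypot(*e1)>np.hypot(*e2) else (e2,e1)
        out.append((w.mean(0).round(4),round(np.degrees(np.arctan2(L[1],L[0]))%180,1),round(np.hypot(*L)*1e3),round(np.hypot(*S)*1e3)))
    return out
E
python3 - <<'E'
from h import *
c=snap("top"); P=c["pixels"]
cv2.imwrite("pics/c1.png",cv2.resize(P[140:262,170:425],None,fx=3,fy=3,interpolation=cv2.INTER_CUBIC)[:,:,::-1])
for r in ribs(c,336,175,406,246,.058): print(r)
E
```

```text
(array([ 0.4222, -0.3809]), np.float64(133.8), 55, 11)
(array([ 0.4251, -0.2646]), np.float64(3.8), 56, 12)
(array([ 0.5716, -0.3802]), np.float64(77.8), 56, 11)
(array([ 0.5667, -0.2584]), np.float64(36.2), 57, 11)
```

View pics/c1.png

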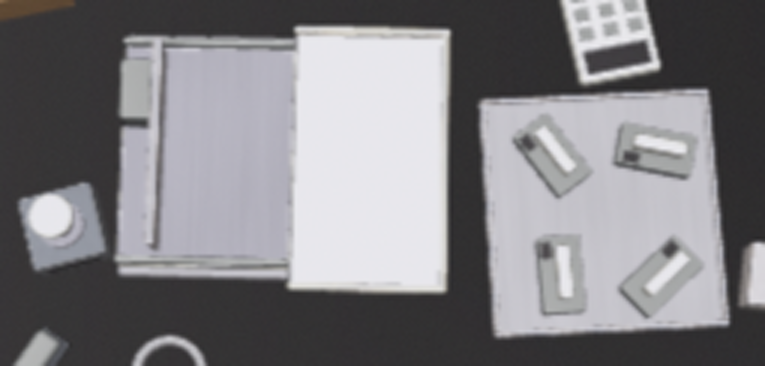

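Crop shows tray corners (481,100),(709,90),(728,324),(496,336); basket corners (296,28),(449,31),(445,291),(290,289); blade front at x≈162; pad (134,90); cap (50,216).

```bash
python3 - <<'E'
from h import *
c=snap("top")
f=lambda u,v,z: ray(c,u/3+170-.33,v/3+140-.33,z)[:2]
T=np.array([f(*p,.014) for p in [(481,100),(709,90),(728,324),(496,336)]])
print("tray",T.mean(0),[np.hypot(*(T[i]-T[i-1])).round(3) for i in range(4)],"yaw", [np.degrees(np.arctan2(*(T[a]-T[b])[::-1])).round(2) for a,b in((0,3),(1,2))], (np.degrees(np.arctan2(*(T[0]-T[1])[::-1]))-90).round(2),(np.degrees(np.arctan2(*(T[3]-T[2])[::-1]))-90).round(2))
B=np.array([f(*p,.03) for p in [(296,28),(449,31),(445,291),(290,289)]])
print("basket",B.mean(0),[np.hypot(*(B[i]-B[i-1])).round(3) for i in range(4)],"yaw",[np.degrees(np.arctan2(*(B[a]-B[b])[::-1])).round(2) for a,b in((0,3),(1,2))],(np.degrees(np.arctan2(*(B[0]-B[1])[::-1]))-90).round(2))
print("edge mid",(f(296,28,.035)+f(290,289,.035))/2)
print("rail ends z.05",f(125,40,.05),f(118,262,.05), f(295,44,.05),f(287,266,.05))
print("blade top ends",f(158,40,.1),f(153,244,.1))
print("pad top",f(134,60,.096),f(134,120,.085),"padback",f(121,90,.096))
im=cv2.resize(c["pixels"][190:235,170:210],None,fx=4,fy=4,interpolation=cv2.INTER_CUBIC)
for k in cv2.findContours((im.min(2)>225).astype(np.uint8),0,2)[0]:
    if cv2.contourArea(k)>300:
        (u,v),r=cv2.minEnclosingCircle(k); u2,v2,w,h=cv2.boundingRect(k); print("cap",ray(c,(u+.5)/4-.5+170,(v+.5)/4-.5+190,.125),"d",2*r/4*1.705/523,w,h)
E
```

```text
tray [ 0.50084123 -0.31847869] [np.float64(0.28), np.float64(0.271), np.float64(0.278), np.float64(0.269)] yaw [np.float64(2.22), np.float64(1.82)] 2.02 2.45
basket [ 0.56367028 -0.04536617] [np.float64(0.311), np.float64(0.181), np.float64(0.31), np.float64(0.179)] yaw [np.float64(-1.48), np.float64(-1.99)] -1.72
edge mid [0.56501409 0.04445976]
rail ends z.05 [0.7032519  0.24042367] [0.44101518 0.24465747] [0.69646705 0.04119339] [0.43462917 0.05126565]
blade top ends [0.68885179 0.19554581] [0.45420961 0.19855445]
pad top [0.66671581 0.22313568] [0.59924162 0.22372062] padback [0.63176069 0.23743216]
cap [0.48379423 0.30987915 0.125     ] d 0.041303947924655894 49 51
```

Estimates: bed centre ≈(0.568,0.128), station yaw ≈-1.7°, tray (0.501,-0.318). I'll start with the logger at (0.422,-0.381).

Call:
move_arm(plan=[4.6,-7.6,0,0,0,-0.4,4.6,-7.6,0,0,0,-0.4,4.6,-7.6,0,0,0,-0.42,4.6,-7.6,0,0,0,-0.42,4.6,-7.6,0,0,0,-0.42,4.6,-7.6,0,0,0,-0.42,4.6,-7.6,0,0,0,-0.42,4.6,-7.6,0,0,0,-0.42,4.6,-7.6,0,0,0,-0.42,4.6,-7.6,0,0,0,-0.42], grip=45)

```text
time_s: 1.45
eef_pos: [0.4466, 0.1536, 0.2011]
eef_rot: [-0.0, 0.392, 0.92, 0.0]
wrist_force: [-0.6, 0.1, 0.1]
opening: 0.525
grasp_force: 0.0
```

Call:
move_arm(plan=[-0.5,-10.65,-1.6,0,0,0,-0.5,-10.65,-1.6,0,0,0,-0.5,-10.65,-1.6,0,0,0,-0.5,-10.65,-1.6,0,0,0,-0.5,-10.65,-1.6,0,0,0,-0.5,-10.65,-1.6,0,0,0,-0.5,-10.65,-1.6,0,0,0,-0.5,-10.65,-1.6,0,0,0,-0.5,-10.65,-1.6,0,0,0,-0.5,-10.65,-1.6,0,0,0])

```text
time_s: 2.7
eef_pos: [0.4227, -0.381, 0.1206]
eef_rot: [-0.0, 0.393, 0.919, 0.0]
wrist_force: [-0.5, 0.3, -0.4]
opening: 0.526
grasp_force: 0.0
```

```bash
python3 - <<'E'
from h import *
c=snap("top","t2.png"); s=snap("side","s2.png")
for r in ribs(c,336,175,406,246,.058): print(r)
print(ctrl.get_obs()["eef_pos"])
cv2.imwrite("pics/s2c.png",cv2.resize(s["pixels"][220:380,240:440],None,fx=3,fy=3)[:,:,::-1])
E
```

```text
(array([ 0.4328, -0.2628]), np.float64(178.2), 40, 11)
(array([ 0.5717, -0.3802]), np.float64(77.8), 56, 11)
(array([ 0.5665, -0.2585]), np.float64(36.2), 57, 11)
[ 0.42303059 -0.37843055  0.12090673]
```

View pics/s2c.png

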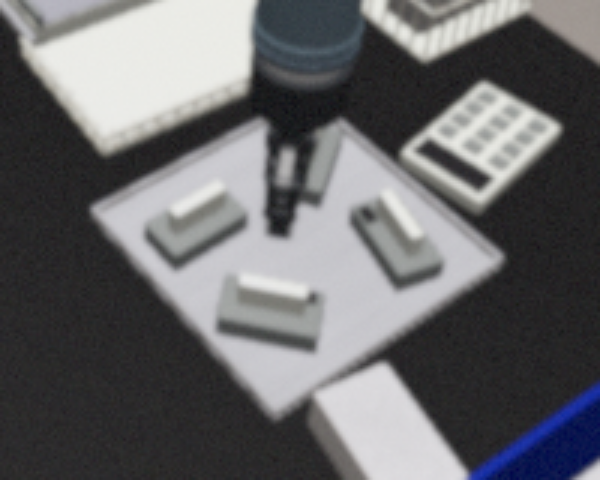

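Side crop shows the gripper above the tray, tips at crop (280,230); I'll verify by projection which logger is beneath.

```bash
python3 - <<'E'
from h import *
s=snap("side")
for p in [(.4222,-.3809,.058),(.4251,-.2646,.058),(.5716,-.3802,.058),(.423,-.381,.12),(.423,-.381,.04)]:
    u,v=proj(s,p); print(p,round((u-240)*3),round((v-220)*3))
E
```

```text
(0.4222, -0.3809, 0.058) 271 285
(0.4251, -0.2646, 0.058) 195 197
(0.5716, -0.3802, 0.058) 399 212
(0.423, -0.381, 0.12) 278 237
(0.423, -0.381, 0.04) 270 297
```

Call:
move_arm(plan=[0,0,-1,0,0,0,0,0,-1.5,0,0,0,0,0,-1.68,0,0,0,0,0,-1.68,0,0,0,0,0,-1.68,0,0,0])

```text
time_s: 3.48
eef_pos: [0.4234, -0.3808, 0.0389]
eef_rot: [0.001, 0.393, 0.92, -0.001]
wrist_force: [0.3, -0.7, 1.2]
opening: 0.525
grasp_force: 0.0
```

Call:
move_arm(plan=[0,0,0,0,0,0,0,0,0,0,0,0,0,0,0,0,0,0,0,0,0,0,0,0,0,0,0,0,0,0,0,0,0.6,0,0,0,0,0,1.4,0,0,0,0,0,2.3,0,0,0,0,0,2.3,0,0,0], grip=0)

```text
time_s: 4.6
eef_pos: [0.4243, -0.3826, 0.1568]
eef_rot: [0.004, 0.393, 0.92, -0.002]
wrist_force: [0.2, -0.1, -0.2]
opening: -0.003
grasp_force: 0.0
```

```bash
python3 - <<'E'
from h import *
c=snap("top","t3.png"); s=snap("side","s3.png")
for r in ribs(c,330,170,412,255,.058): print(r)
o=ctrl.get_obs();print(o["eef_pos"],o["opening"],o["wrist_force"])
a=cv2.resize(c["pixels"][170:255,330:415],(400,400)); b=cv2.resize(s["pixels"][220:380,240:440],(500,400))
cv2.imwrite("pics/m3.png",cv2.resize(np.hstack([a,b]),None,fx=.88,fy=.88)[:,:,::-1])
E
```

```text
(array([ 0.4326, -0.3922]), np.float64(133.8), 22, 10)
(array([ 0.4328, -0.2628]), np.float64(178.2), 40, 11)
(array([ 0.5716, -0.3802]), np.float64(77.8), 56, 11)
(array([ 0.5665, -0.2586]), np.float64(36.2), 57, 11)
[ 0.42242275 -0.38020486  0.15236374] -0.004130081675559246 [ 0.671571    0.00569505 -1.22919289]
```

View pics/m3.png

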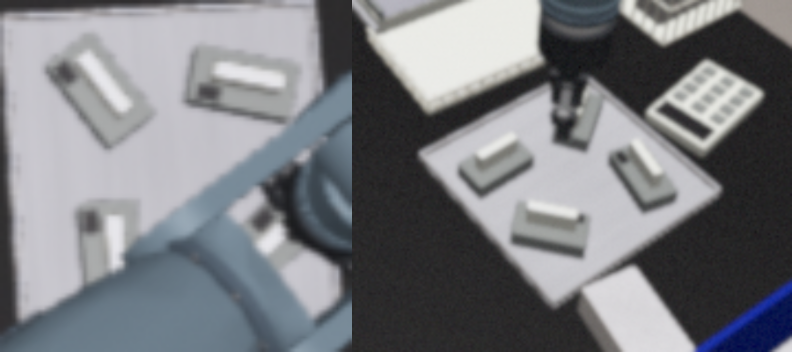

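Logger 1 has not moved: the fingers had probably not closed in time before the lift. I'll reopen, lower again and close for longer.

Call:
move_arm(plan=[0,0,0,0,0,0,0,0,0,0,0,0,0,0,0,0,0,0,0,0,0,0,0,0,0,0,-0.9,0,0,0,0,0,-1.6,0,0,0,0,0,-2.1,0,0,0,0,0,-2.33,0,0,0,0,0,-2.33,0,0,0,0,0,-2.33,0,0,0], grip=32)

```text
time_s: 5.95
eef_pos: [0.4231, -0.381, 0.037]
eef_rot: [0.001, 0.393, 0.92, -0.001]
wrist_force: [-0.3, 0.4, 0.9]
opening: 0.374
grasp_force: 0.0
```

Call:
move_arm(plan=[0,0,0,0,0,0,0,0,0,0,0,0,0,0,0,0,0,0,0,0,0,0,0,0,0,0,0,0,0,0], grip=0)

```text
time_s: 6.58
eef_pos: [0.4224, -0.3802, 0.0358]
eef_rot: [-0.0, 0.393, 0.92, 0.0]
wrist_force: [0.2, -0.3, 0.2]
opening: -0.002
grasp_force: 0.0
```

```bash
python3 - <<'E'
from h import *
c=snap("top"); s=snap("side")
for r in ribs(c,330,170,412,255,.058): print(r)
o=ctrl.get_obs();print(o["q"],proj(s,o["eef_pos"]),o["eef_pos"],o["eef_rot"])
cv2.imwrite("pics/s4.png",cv2.resize(s["pixels"][250:360,270:410],None,fx=5,fy=5,interpolation=cv2.INTER_CUBIC)[:,:,::-1])
E
```

```text
(array([ 0.4328, -0.2628]), np.float64(178.2), 40, 11)
(array([ 0.5717, -0.3802]), np.float64(77.8), 56, 11)
(array([ 0.5665, -0.2585]), np.float64(36.2), 57, 11)
[-9.41595755e-01  3.69440777e-01  1.74014297e+00 -4.85602828e-06
  1.03208689e+00 -1.70459435e+00] (np.float64(329.5161828561355), np.float64(319.9730049024618)) [ 0.4224134  -0.38015712  0.03575938] [-3.45588357e-05  3.93005320e-01  9.19536197e-01  1.81810568e-05]
```

View pics/s4.png

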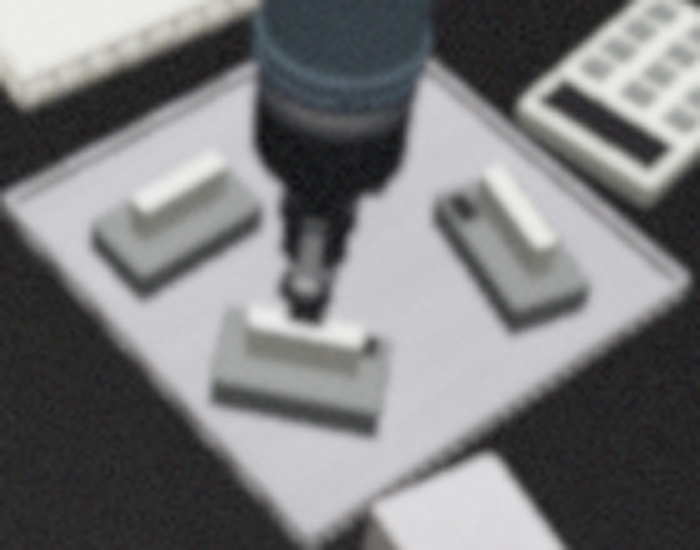

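```bash
python3 - <<'E'
from h import *
s=snap("side")
print(proj(s,(.4224,-.3802,.1524)), proj(s,(.4254,-.3772,.1524)),proj(s,(.4324,-.3702,.1524)))
im=cv2.imread("pics/s3.png"); g=im.max(2)[255:300,320:352]
for r,row in enumerate(g): print(255+r,"".join("%4d"%x for x in row[4:28]))
E
```

```text
(np.float64(333.29839981026873), np.float64(290.19274059762387)) (np.float64(333.4841796946585), np.float64(288.8956834873823)) (np.float64(333.9130410862806), np.float64(285.90150723876036))
255   38  37  36  39  37  40  30  34  36  39  29  33  33  32  29  31  29  37  43  54  64  66  80 104
256   40  34  33  45  42  47  34  26  33  36  41  38  38  40  34  34  36  34  39  40  51  55  78 117
257   35  47  46  63  79  74  53  37  35  43  41  53  61  58  62  56  45  36  35  34  39  40  70 114
258   48  61  78 107 123 114  78  43  36  40  46  58  75  82  80  68  53  39  31  29  29  49  88 128
259   79 102 126 143 151 138  98  57  39  42  43  53  77  80  81  75  60  47  35  32  37  59 122 161
260  125 141 153 158 158 147 113  64  39  35  45  66  81  93  86  71  57  39  30  31  43  87 143 176
261  154 155 157 158 169 169 132  77  41  34  51  83 106 109 106  87  61  36  34  31  62 122 167 180
262  155 157 167 177 188 182 140  72  33  34  62  93 116 122 113  94  62  39  36  38  79 148 183 176
263  167 175 189 198 199 187 138  74  42  41  69  99 119 122 116  90  59  34  33  45  93 155 180 168
[... 2936 characters left out ...]
02 202 202 203 204 203 201 202 203 203 203 202 202 202 199 199 200 199 200 202 202 200 201 201
294  201 201 202 201 202 204 203 205 203 203 203 202 200 199 201 199 200 200 200 202 201 200 201 201
295  200 203 203 202 204 202 203 203 202 202 201 202 200 201 201 202 201 201 201 201 199 202 201 201
296  202 203 204 205 205 204 203 203 202 202 201 202 200 200 200 201 201 201 201 201 201 202 202 202
297  204 205 204 203 205 204 203 204 202 201 200 203 201 202 201 201 200 199 200 200 202 203 203 204
298  205 205 204 203 203 203 202 202 202 202 201 201 201 201 202 202 199 199 201 202 202 203 203 202
299  206 204 204 203 203 201 202 201 203 201 203 203 201 202 202 202 201 201 202 202 202 203 204 202
```

```bash
python3 - <<'E'
from h import *
c=snap("top");s=snap("side")
print("now top",proj(c,ctrl.get_obs()["eef_pos"]))
p=(.4224,-.3802,.1524); print("t3",proj(c,p),proj(c,(.4224,-.3802,.1764)),proj(c,(.4364,-.3662,.1524)))
p=(.2171,.5318,.2005);print("t0",proj(c,p),proj(s,p))
a=cv2.resize(cv2.imread("pics/t3.png")[195:245,370:420],(390,390),interpolation=cv2.INTER_CUBIC)
b=cv2.resize(cv2.imread("pics/side0.png")[90:150,95:155],(390,390),interpolation=cv2.INTER_CUBIC)
cv2.imwrite("pics/m4.png",np.hstack([a,b]))
E
```

```text
now top (np.float64(390.51508679975984), np.float64(231.24326070102182))
t3 (np.float64(397.623064739454), np.float64(226.80724035430924)) (np.float64(399.20399233705706), np.float64(225.8180095449748)) (np.float64(393.10070209305127), np.float64(222.5543846329813))
t0 (np.float64(107.57912129626308), np.float64(293.57871702376747)) (np.float64(130.29500092299085), np.float64(141.91141635614997))
```

View pics/m4.png

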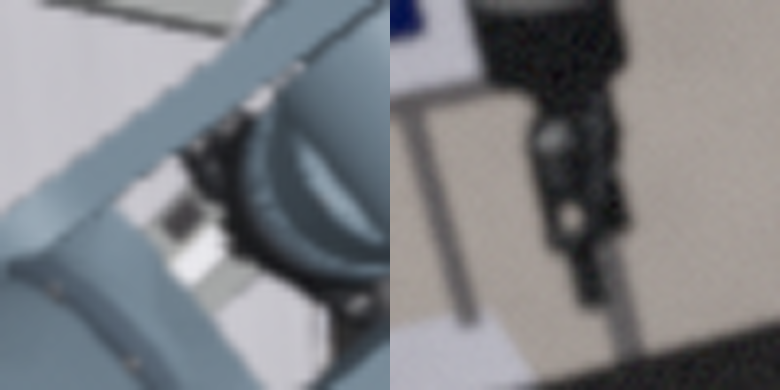

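Tip appears ~6 px high in the side view: probably a height offset or lateral offset. I'll test with closed fingers on the empty tray centre (floor at 5 mm).

Call:
move_arm(plan=[0,0,0.8,0,0,0,0,0,1.4,0,0,0,1.56,1.24,1.4,0,0,0,1.56,1.24,1.4,0,0,0,1.56,1.24,0.4,0,0,0,1.56,1.24,0,0,0,0,1.56,1.24,-0.3,0,0,0,1.56,1.24,-0.4,0,0,0,1.56,1.24,-0.4,0,0,0,1.56,1.24,-0.4,0,0,0])

```text
time_s: 8.07
eef_pos: [0.501, -0.3191, 0.0169]
eef_rot: [0.001, 0.393, 0.919, -0.0]
wrist_force: [-0.1, 0.3, 0.1]
opening: 0.002
grasp_force: 0.0
```

```bash
python3 - <<'E'
from h import *
c=snap("top");s=snap("side")
for r in ribs(c,330,170,412,255,.058): print(r)
o=ctrl.get_obs();e=o["eef_pos"];print(e,o["wrist_force"],proj(s,e),proj(c,e))
a=cv2.resize(c["pixels"][180:240,340:400],(390,390),interpolation=cv2.INTER_CUBIC)
b=cv2.resize(s["pixels"][250:310,320:380],(390,390),interpolation=cv2.INTER_CUBIC)
cv2.imwrite("pics/m5.png",np.hstack([a,b])[:,:,::-1])
E
```

```text
(array([ 0.4222, -0.3809]), np.float64(133.8), 55, 11)
(array([ 0.5722, -0.2544]), np.float64(35.2), 43, 11)
[ 0.5009086  -0.31880731  0.01678683] [-0.99265785 -0.34502023  0.38109957] (np.float64(337.2630575944456), np.float64(296.73969620107255)) (np.float64(371.0312610789992), np.float64(209.86113156359366))
```

View pics/m5.png

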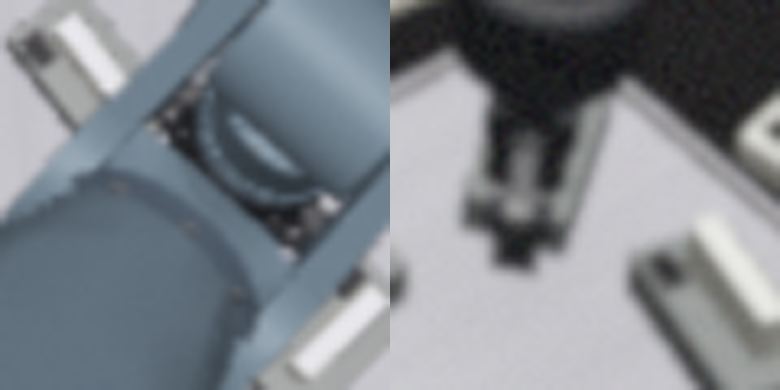

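Tip seen at side (339,291) versus predicted (337,297): same offset. Probing down carefully.

Call:
move_arm(plan=[0,0,-0.1,0,0,0,0,0,-0.2,0,0,0,0,0,-0.2,0,0,0])

```text
time_s: 8.55
eef_pos: [0.5, -0.3177, 0.005]
eef_rot: [-0.001, 0.393, 0.92, 0.0]
wrist_force: [0.7, -0.5, 0.8]
opening: 0.003
grasp_force: 0.0
```

Call:
move_arm(plan=[0,0,-0.05,0,0,0,0,0,-0.1,0,0,0,0,0,-0.1,0,0,0])

```text
time_s: 8.93
eef_pos: [0.5003, -0.318, 0.0005]
eef_rot: [-0.0, 0.393, 0.92, 0.0]
wrist_force: [-0.6, 0.4, -0.5]
opening: 0.0
grasp_force: 0.0
```

Call:
move_arm(plan=[0,0,-0.05,0,0,0,0,0,-0.1,0,0,0,0,0,-0.15,0,0,0,0,0,-0.15,0,0,0])

```text
time_s: 9.43
eef_pos: [0.5002, -0.318, -0.0071]
eef_rot: [-0.0, 0.393, 0.92, 0.0]
wrist_force: [-0.8, -0.2, -0.3]
opening: 0.001
grasp_force: 0.0
```

Call:
move_arm(plan=[0,0,-0.05,0,0,0,0,0,-0.1,0,0,0,0,0,-0.1,0,0,0])

```text
time_s: 9.8
eef_pos: [0.5002, -0.318, -0.012]
eef_rot: [-0.0, 0.393, 0.92, 0.0]
wrist_force: [0.4, 0.3, 0.0]
opening: 0.001
grasp_force: 0.0
```

Call:
move_arm(plan=[0,0,-0.05,0,0,0,0,0,-0.1,0,0,0,0,0,-0.1,0,0,0])

```text
time_s: 10.18
eef_pos: [0.5002, -0.318, -0.017]
eef_rot: [-0.0, 0.393, 0.92, 0.0]
wrist_force: [-0.9, 1.0, 0.5]
opening: -0.004
grasp_force: 0.0
```

Call:
move_arm(plan=[0,0,-0.04,0,0,0,0,0,-0.06,0,0,0,0,0,-0.06,0,0,0])

```text
time_s: 10.55
eef_pos: [0.5004, -0.3181, -0.0198]
eef_rot: [-0.0, 0.393, 0.92, 0.0]
wrist_force: [-0.9, 0.0, 0.1]
opening: 0.001
grasp_force: 0.0
```

Call:
move_arm(plan=[0,0,-0.04,0,0,0,0,0,-0.06,0,0,0,0,0,-0.06,0,0,0])

```text
time_s: 10.92
eef_pos: [0.5004, -0.3181, -0.0229]
eef_rot: [-0.0, 0.393, 0.92, 0.0]
wrist_force: [0.6, -0.3, -0.6]
opening: 0.001
grasp_force: 0.0
```

Call:
move_arm(plan=[0,0,-0.04,0,0,0,0,0,-0.06,0,0,0,0,0,-0.06,0,0,0])

```text
time_s: 11.3
eef_pos: [0.5006, -0.3183, -0.0249]
eef_rot: [0.0, 0.393, 0.92, -0.0]
wrist_force: [-1.8, 1.9, 6.5]
opening: 0.002
grasp_force: 3.5
```

```bash
python3 - <<'E'
from h import *
s=snap("side")
e=ctrl.get_obs()["eef_pos"];print(e,proj(s,e),proj(s,e+[0,0,.025]),proj(s,[e[0],e[1],.005]))
g=s["pixels"].max(2)[285:305,328:352]
for r,row in enumerate(g): print(285+r,"".join("%4d"%x for x in row))
E
```

```text
[ 0.50054559 -0.31827063 -0.0249217 ] (np.float64(335.73794268288646), np.float64(306.18384949598357)) (np.float64(336.5129831211343), np.float64(300.5311971238872)) (np.float64(336.6679676261201), np.float64(299.4008386464293))
285  202 200 188 163 132  84  45  35  62  90 112 113 102  64  41  37  35  49  75 125 172 195 202 204
286  203 201 196 188 158 109  55  42  67  99 119 117 101  67  37  25  38  52  90 142 183 200 201 203
287  203 203 201 195 177 128  78  48  74 105 118 114  93  64  43  34  45  67 105 156 188 201 203 203
288  202 203 200 200 188 158 111  73  83 111 120 114  92  56  46  51  68  96 136 173 194 201 203 201
289  203 203 203 201 196 176 141 111 111 119 123 114  92  72  70  89 113 144 169 189 198 202 202 201
290  202 202 202 202 197 181 150 126 128 129 127 118 107 100 106 132 159 181 191 198 201 202 202 203
291  202 203 202 200 190 168 133 118 129 136 135 123 118 116 124 156 183 196 200 202 201 202 201 203
292  203 203 201 197 180 147 108 113 134 148 150 134 115 105 122 162 190 200 201 202 203 202 201 202
293  202 201 203 196 172 128  90 100 128 142 148 136 109  94 12
[... 448 characters left out ...]
02 203 204 200 193 169 125  72  41  38  42  56  97 148 185 197 201 202 204 202 203 204 203 202
299  202 202 200 201 194 169 124  76  49  51  45  65 114 164 191 202 204 203 204 202 202 202 202 203
300  202 203 201 200 195 177 145 111  88  81  73  87 131 173 195 202 205 204 202 202 202 202 203 201
301  202 202 201 202 199 194 176 160 147 140 129 132 156 181 199 202 203 203 202 203 203 202 203 203
302  201 203 202 203 202 200 195 192 188 184 178 176 184 195 203 204 202 203 202 201 202 202 203 201
303  204 204 204 202 203 204 202 203 202 200 198 198 199 202 203 203 202 203 203 202 202 200 203 200
304  205 203 204 204 204 203 203 203 204 204 203 202 203 203 202 203 203 203 202 202 202 202 201 202
```

Contact at reading −0.025 on a floor at +0.005: the reported z reads about 29.5 mm below the true tip height (xy fine). I apply that offset from here on.

Call:
move_arm(plan=[0,0,1,0,0,0,0,0,2.2,0,0,0,-1.56,-1.24,2.2,0,0,0,-1.56,-1.24,2.2,0,0,0,-1.56,-1.24,2.2,0,0,0,-1.56,-1.24,1.3,0,0,0,-1.56,-1.24,0.8,0,0,0,-1.56,-1.24,0.62,0,0,0,-1.56,-1.24,0.62,0,0,0,-1.56,-1.24,0.62,0,0,0], grip=34)

```text
time_s: 12.6
eef_pos: [0.4234, -0.3809, 0.0065]
eef_rot: [0.001, 0.393, 0.92, -0.001]
wrist_force: [0.1, 1.3, 0.5]
opening: 0.399
grasp_force: 0.0
```

Call:
move_arm(plan=[0,0,0,0,0,0,0,0,0,0,0,0,0,0,0,0,0,0,0,0,0,0,0,0,0,0,0,0,0,0], grip=0)

```text
time_s: 13.22
eef_pos: [0.4231, -0.3809, 0.0065]
eef_rot: [0.001, 0.393, 0.92, -0.0]
wrist_force: [1.2, 1.7, 6.2]
opening: 0.15
grasp_force: 59.5
```

Gripped (≈13 mm, 59 N). Carry to bed slot 1 (0.478, 0.126).

Call:
move_arm(plan=[0,0,1.2,0,0,0,0.1,0.9,2.0,0,0,0,1.12,10.13,2.0,0,0,-0.18,1.12,10.13,2.0,0,0,-0.36,1.12,10.13,2.0,0,0,-0.54,1.12,10.13,2.0,0,0,-0.72,1.12,10.13,2.0,0,0,-0.79,1.12,10.13,2.0,0,0,-0.79,1.12,10.13,2.0,0,0,-0.79,1.12,10.13,2.0,0,0,-0.79])

```text
time_s: 14.48
eef_pos: [0.4779, 0.1289, 0.1053]
eef_rot: [-0.0, 0.716, 0.698, 0.0]
wrist_force: [0.1, 0.9, -0.8]
opening: 0.15
grasp_force: 59.0
```

```bash
python3 - <<'E'
from h import *
c=snap("top")
for r in ribs(c,330,170,412,255,.058): print(r)
o=ctrl.get_obs();print(o["eef_pos"],o["eef_rot"],o["opening"],o["grasp_force"])
E
```

```text
(array([ 0.4251, -0.2645]), np.float64(3.7), 56, 12)
(array([ 0.5717, -0.3802]), np.float64(77.8), 56, 11)
(array([ 0.5665, -0.2586]), np.float64(35.9), 57, 11)
[0.47806531 0.13244586 0.10538347] [-0.00085785  0.71562714  0.69848097  0.00118214] 0.14504975951933308 58.94091010093689
```

Call:
move_arm(plan=[0,0,-0.7,0,0,0,0,0,-1.1,0,0,0,0,0,-1.25,0,0,0,0,0,-1.32,0,0,0,0,0,-1.36,0,0,0,0,0,-1.36,0,0,0,0,0,-1.36,0,0,0])

```text
time_s: 15.4
eef_pos: [0.4789, 0.1263, 0.0378]
eef_rot: [0.0, 0.717, 0.697, 0.0]
wrist_force: [-0.1, -0.6, -1.4]
opening: 0.149
grasp_force: 58.9
```

Call:
move_arm(plan=[0,0,0,0,0,0,0,0,0,0,0,0,0,0,0,0,0,0,0,0,0.4,0,0,0,0,0,1.1,0,0,0,0,0,1.6,0,0,0], grip=36)

```text
time_s: 16.15
eef_pos: [0.4789, 0.1264, 0.1187]
eef_rot: [0.0, 0.717, 0.697, 0.0]
wrist_force: [0.0, -0.6, -0.4]
opening: 0.42
grasp_force: 0.0
```

```bash
python3 - <<'E'
from h import *
s=snap("side","s5.png"); c=snap("top")
o=ctrl.get_obs();print(o["eef_pos"],o["opening"])
a=cv2.resize(c["pixels"][140:245,200:325],(400,336),interpolation=cv2.INTER_CUBIC)
b=cv2.resize(s["pixels"][160:260,200:320],(400,336),interpolation=cv2.INTER_CUBIC)
cv2.imwrite("pics/m6.png",np.hstack([a,b])[:,:,::-1])
E
```

```text
[0.48083617 0.12643107 0.12029794] 0.4181604042247221
```

View pics/m6.png

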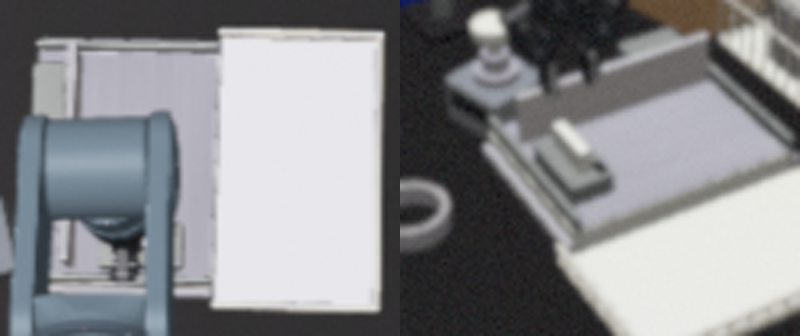

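Logger 1 lies flat in slot 1, just inside the rail. Next: logger at (0.425,-0.2645), rib 3.7°.

Call:
move_arm(plan=[-1.06,-7.81,0,0,0,-0.185,-1.06,-7.81,0,0,0,-0.37,-1.06,-7.81,0,0,0,-0.555,-1.06,-7.81,0,0,0,-0.74,-1.06,-7.81,0,0,0,-0.925,-1.06,-7.81,0,0,0,-1.11,-1.06,-7.81,-0.4,0,0,-1.295,-1.06,-7.81,-0.8,0,0,-1.478,-1.06,-7.81,-1,0,0,-1.478,-1.06,-7.81,-1,0,0,-1.478])

```text
time_s: 17.5
eef_pos: [0.4247, -0.2632, 0.0661]
eef_rot: [-0.001, 0.999, 0.035, -0.001]
wrist_force: [0.5, 0.0, 0.1]
opening: 0.422
grasp_force: 0.0
```

Call:
move_arm(plan=[0,0,-0.7,0,0,0,0,0,-1.1,0,0,0,0,0,-1.23,0,0,0,0,0,-1.23,0,0,0])

```text
time_s: 18.0
eef_pos: [0.4258, -0.2642, 0.0063]
eef_rot: [0.0, 0.999, 0.034, 0.0]
wrist_force: [0.2, -0.1, -0.2]
opening: 0.422
grasp_force: 0.0
```

Call:
move_arm(plan=[0,0,0,0,0,0,0,0,0,0,0,0,0,0,0,0,0,0,0,0,0,0,0,0], grip=0)

```text
time_s: 18.5
eef_pos: [0.4262, -0.2647, 0.0069]
eef_rot: [0.001, 0.999, 0.033, 0.001]
wrist_force: [-0.2, 2.0, 5.9]
opening: 0.148
grasp_force: 61.5
```

Call:
move_arm(plan=[0,0,1.2,0,0,0,0.2,0.6,2.0,0,0,0.18,2.26,7.77,2.0,0,0,0.36,2.26,7.77,2.0,0,0,0.54,2.26,7.77,2.0,0,0,0.72,2.26,7.77,2.0,0,0,0.9,2.26,7.77,2.0,0,0,1.08,2.26,7.77,2.0,0,0,1.26,2.26,7.77,2.0,0,0,1.44,2.26,7.77,2.0,0,0,1.478])

```text
time_s: 19.75
eef_pos: [0.5381, 0.1255, 0.1055]
eef_rot: [-0.0, 0.715, 0.699, -0.0]
wrist_force: [-0.6, -0.8, -1.1]
opening: 0.148
grasp_force: 60.5
```

```bash
python3 - <<'E'
from h import *
c=snap("top")
for r in ribs(c,330,170,412,255,.058): print(r)
o=ctrl.get_obs();print(o["eef_pos"],o["eef_rot"],o["opening"],o["grasp_force"])
E
```

```text
(array([ 0.5717, -0.3802]), np.float64(77.8), 56, 11)
(array([ 0.5665, -0.2586]), np.float64(35.9), 57, 11)
[0.53805938 0.12501891 0.10553106] [-1.39677513e-04  7.14982936e-01  6.99141839e-01 -2.63987449e-04] 0.1498403205057813 60.46233415603638
```

Call:
move_arm(plan=[0,0,-0.7,0,0,0,0,0,-1.1,0,0,0,0,0,-1.25,0,0,0,0,0,-1.32,0,0,0,0,0,-1.36,0,0,0,0,0,-1.36,0,0,0,0,0,-1.36,0,0,0])

```text
time_s: 20.68
eef_pos: [0.5389, 0.1243, 0.0384]
eef_rot: [0.0, 0.717, 0.697, 0.0]
wrist_force: [-0.1, 0.3, -1.2]
opening: 0.15
grasp_force: 60.5
```

Call:
move_arm(plan=[0,0,0,0,0,0,0,0,0,0,0,0,0,0,0,0,0,0,0,0,0.4,0,0,0,0,0,1.1,0,0,0,0,0,1.6,0,0,0], grip=32)

```text
time_s: 21.42
eef_pos: [0.5389, 0.1243, 0.1192]
eef_rot: [0.0, 0.717, 0.697, 0.0]
wrist_force: [0.1, -0.7, 1.0]
opening: 0.367
grasp_force: 0.0
```

Call:
move_arm(plan=[0.57,-7.65,0,0,0,-0.18,0.57,-7.65,0,0,0,-0.36,0.57,-7.65,0,0,0,-0.54,0.57,-7.65,0,0,0,-0.72,0.57,-7.65,0,0,0,-0.9,0.57,-7.65,-0.2,0,0,-0.915,0.57,-7.65,-0.6,0,0,-0.915,0.57,-7.65,-1,0,0,-0.915,0.57,-7.65,-1,0,0,-0.915])

```text
time_s: 22.55
eef_pos: [0.565, -0.2551, 0.0647]
eef_rot: [-0.003, 0.951, 0.31, -0.002]
wrist_force: [0.6, 0.3, -1.4]
opening: 0.373
grasp_force: 0.0
```

Call:
move_arm(plan=[0,0,-0.7,0,0,0,0,0,-1.1,0,0,0,0,0,-1.24,0,0,0,0,0,-1.24,0,0,0])

```text
time_s: 23.05
eef_pos: [0.5671, -0.2577, 0.0059]
eef_rot: [-0.0, 0.951, 0.31, -0.0]
wrist_force: [-0.2, -0.2, -1.0]
opening: 0.376
grasp_force: 0.0
```

Call:
move_arm(plan=[0,0,0,0,0,0,0,0,0,0,0,0,0,0,0,0,0,0,0,0,0,0,0,0], grip=0)

```text
time_s: 23.55
eef_pos: [0.5679, -0.2588, 0.0071]
eef_rot: [0.001, 0.951, 0.309, 0.001]
wrist_force: [-0.1, 0.4, 6.5]
opening: 0.15
grasp_force: 60.9
```

Call:
move_arm(plan=[0,0,1.2,0,0,0,0.05,0.6,2.0,0,0,0,0.63,7.61,2.0,0,0,0.18,0.63,7.61,2.0,0,0,0.36,0.63,7.61,2.0,0,0,0.54,0.63,7.61,2.0,0,0,0.72,0.63,7.61,2.0,0,0,0.9,0.63,7.61,2.0,0,0,0.915,0.63,7.61,2.0,0,0,0.915,0.63,7.61,2.0,0,0,0.915])

```text
time_s: 24.8
eef_pos: [0.5981, 0.1219, 0.1054]
eef_rot: [-0.0, 0.717, 0.698, -0.0]
wrist_force: [0.8, -0.8, -1.1]
opening: 0.153
grasp_force: 59.9
```

```bash
python3 - <<'E'
from h import *
c=snap("top")
for r in ribs(c,330,170,412,255,.058): print(r)
o=ctrl.get_obs();print(o["eef_pos"],o["eef_rot"],o["opening"],o["grasp_force"])
E
```

```text
(array([ 0.5717, -0.3802]), np.float64(77.8), 56, 11)
[0.59821656 0.12132169 0.10550623] [-6.13324628e-05  7.16915959e-01  6.97159498e-01 -3.71862915e-04] 0.15323271793407733 59.92846727371216
```

Call:
move_arm(plan=[0,0,-0.7,0,0,0,0,0,-1.1,0,0,0,0,0,-1.25,0,0,0,0,0,-1.32,0,0,0,0,0,-1.36,0,0,0,0,0,-1.36,0,0,0,0,0,-1.36,0,0,0])

```text
time_s: 25.72
eef_pos: [0.5989, 0.1224, 0.0384]
eef_rot: [0.0, 0.717, 0.698, 0.0]
wrist_force: [0.6, -0.3, -0.2]
opening: 0.149
grasp_force: 60.0
```

Call:
move_arm(plan=[0,0,0,0,0,0,0,0,0,0,0,0,0,0,0,0,0,0,0,0,0.4,0,0,0,0,0,1.1,0,0,0,0,0,1.6,0,0,0], grip=32)

```text
time_s: 26.48
eef_pos: [0.5995, 0.1223, 0.121]
eef_rot: [0.001, 0.717, 0.698, 0.001]
wrist_force: [1.0, -0.5, -0.2]
opening: 0.374
grasp_force: 0.0
```

Call:
move_arm(plan=[-0.53,-10.04,0,0,0,-0.18,-0.53,-10.04,0,0,0,-0.183,-0.53,-10.04,0,0,0,-0.183,-0.53,-10.04,0,0,0,-0.183,-0.53,-10.04,0,0,0,-0.183,-0.53,-10.04,0,0,0,-0.183,-0.53,-10.04,0,0,0,-0.183,-0.53,-10.04,-0.5,0,0,-0.183,-0.53,-10.04,-1,0,0,-0.183,-0.53,-10.04,-1,0,0,-0.183])

```text
time_s: 27.72
eef_pos: [0.5702, -0.3795, 0.0662]
eef_rot: [-0.002, 0.778, 0.628, -0.0]
wrist_force: [0.0, 0.8, 0.5]
opening: 0.371
grasp_force: 0.0
```

Call:
move_arm(plan=[0,0,-0.7,0,0,0,0,0,-1.1,0,0,0,0,0,-1.24,0,0,0,0,0,-1.24,0,0,0])

```text
time_s: 28.22
eef_pos: [0.5723, -0.3793, 0.0063]
eef_rot: [0.0, 0.777, 0.629, -0.0]
wrist_force: [-0.7, -0.1, -0.5]
opening: 0.374
grasp_force: 0.0
```

Call:
move_arm(plan=[0,0,0,0,0,0,0,0,0,0,0,0,0,0,0,0,0,0,0,0,0,0,0,0], grip=0)

```text
time_s: 28.72
eef_pos: [0.573, -0.3805, 0.0074]
eef_rot: [0.001, 0.777, 0.629, 0.0]
wrist_force: [1.3, -0.5, 5.9]
opening: 0.146
grasp_force: 62.3
```

Call:
move_arm(plan=[0,0,1.2,0,0,0,0.15,0.9,2.0,0,0,0,1.73,10.0,2.0,0,0,0.18,1.73,10.0,2.0,0,0,0.183,1.73,10.0,2.0,0,0,0.183,1.73,10.0,2.0,0,0,0.183,1.73,10.0,2.0,0,0,0.183,1.73,10.0,2.0,0,0,0.183,1.73,10.0,2.0,0,0,0.183,1.73,10.0,2.0,0,0,0.183])

```text
time_s: 29.98
eef_pos: [0.6579, 0.124, 0.1054]
eef_rot: [-0.0, 0.715, 0.699, -0.0]
wrist_force: [0.8, -0.3, -2.0]
opening: 0.148
grasp_force: 61.3
```

```bash
python3 - <<'E'
from h import *
c=snap("top");s=snap("side")
o=ctrl.get_obs();print(o["eef_pos"],o["eef_rot"],o["opening"],o["grasp_force"])
a=cv2.resize(c["pixels"][140:245,200:325],(400,336),interpolation=cv2.INTER_CUBIC)
b=cv2.resize(s["pixels"][160:260,200:320],(400,336),interpolation=cv2.INTER_CUBIC)
cv2.imwrite("pics/m7.png",np.hstack([a,b])[:,:,::-1])
E
```

```text
[0.65802488 0.1230043  0.105339  ] [-3.23775543e-04  7.15354378e-01  6.98761751e-01 -1.57718069e-04] 0.14870765084152032 61.26248002052307
```

View pics/m7.png

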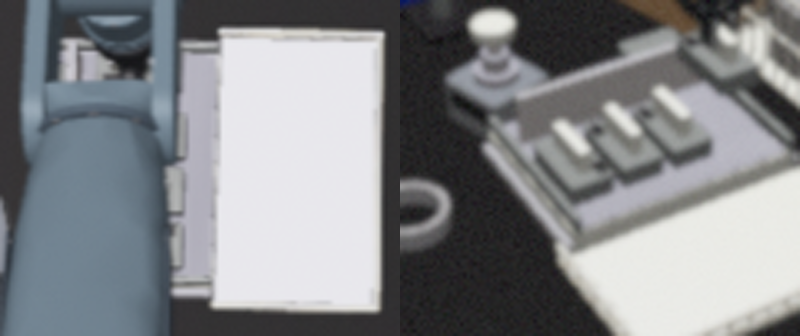

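Three loggers sit in a row on the bed; the fourth is held above slot 4. Lower and release.

Call:
move_arm(plan=[0,0,-0.7,0,0,0,0,0,-1.1,0,0,0,0,0,-1.25,0,0,0,0,0,-1.32,0,0,0,0,0,-1.36,0,0,0,0,0,-1.36,0,0,0,0,0,-1.36,0,0,0])

```text
time_s: 30.95
eef_pos: [0.6589, 0.1204, 0.0385]
eef_rot: [0.0, 0.717, 0.698, 0.0]
wrist_force: [0.9, -0.3, -0.7]
opening: 0.151
grasp_force: 61.3
```

Call:
move_arm(plan=[0,0,0,0,0,0,0,0,0,0,0,0,0,0,0,0,0,0,0,0,0.4,0,0,0,0,0,1.1,0,0,0,0,0,2.0,0,0,0,0,0,2.4,0,0,0,0,0,2.4,0,0,0], grip=32)

```text
time_s: 31.95
eef_pos: [0.6598, 0.1204, 0.1603]
eef_rot: [0.002, 0.717, 0.698, 0.002]
wrist_force: [0.4, -0.4, -1.5]
opening: 0.375
grasp_force: 0.0
```

Call:
move_arm(plan=[-3.48,3.8,0,0,0,0,-3.48,3.8,0,0,0,0,-3.48,3.8,0,0,0,0,-3.48,3.8,0,0,0,0,-3.48,3.8,0,0,0,0,-3.48,3.8,-0.7,0,0,0,-3.48,3.8,-0.9,0,0,0,-3.48,3.8,-0.9,0,0,0,-3.48,3.8,-0.9,0,0,0], grip=0)

```text
time_s: 33.08
eef_pos: [0.4854, 0.3101, 0.1135]
eef_rot: [0.0, 0.717, 0.697, 0.0]
wrist_force: [-0.5, -0.1, 0.6]
opening: 0.002
grasp_force: 0.0
```

```bash
python3 - <<'E'
from h import *
c=snap("top");s=snap("side")
for r in ribs(c,216,150,272,232,.088): print(r)
o=ctrl.get_obs();print(o["eef_pos"],o["opening"],o["wrist_force"])
b=cv2.resize(s["pixels"][130:250,190:330],(700,600),interpolation=cv2.INTER_CUBIC)
cv2.imwrite("pics/m8.png",b[:,:,::-1])
E
```

```text
(array([0.4774, 0.1262]), np.float64(89.5), 56, 11)
(array([0.537 , 0.1244]), np.float64(89.5), 57, 9)
(array([0.5973, 0.1234]), np.float64(89.5), 56, 10)
(array([0.6574, 0.1202]), np.float64(89.4), 57, 11)
(array([0.557 , 0.0361]), np.float64(179.7), 275, 15)
[0.48546696 0.31027835 0.11387112] -0.0023900925732409095 [ 0.20330303 -0.27335546 -0.53618643]
```

View pics/m8.png

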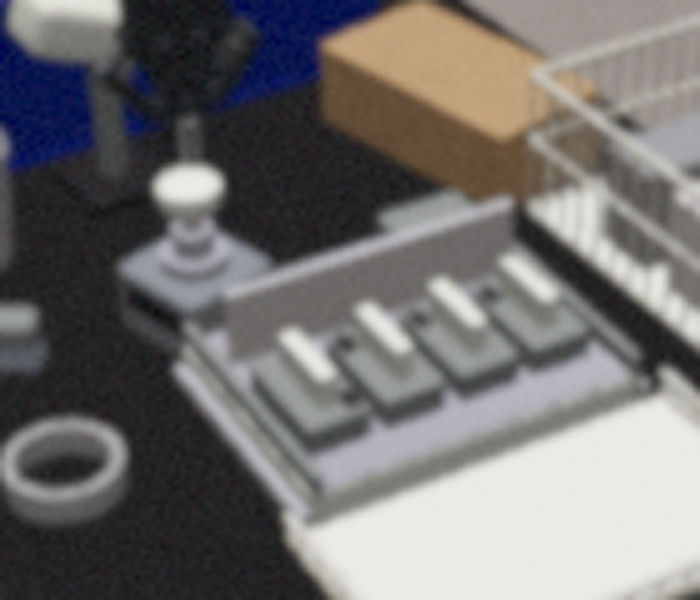

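All four lie on the bed, and the tool stands above the cap. Pressing in steps.

Call:
move_arm(plan=[0,0,-0.2,0,0,0,0,0,-0.3,0,0,0,0,0,-0.4,0,0,0,0,0,-0.46,0,0,0,0,0,-0.46,0,0,0])

```text
time_s: 33.8
eef_pos: [0.4842, 0.3103, 0.0897]
eef_rot: [-0.0, 0.717, 0.698, -0.0]
wrist_force: [-2.3, -1.0, 2.6]
opening: -0.0
grasp_force: 1.4
```

Call:
move_arm(plan=[0,0,-0.06,0,0,0,0,0,-0.12,0,0,0,0,0,-0.12,0,0,0])

```text
time_s: 34.17
eef_pos: [0.4846, 0.3104, 0.0838]
eef_rot: [0.0, 0.717, 0.698, 0.0]
wrist_force: [-1.7, -0.2, 4.5]
opening: 0.004
grasp_force: 1.9
```

Call:
move_arm(plan=[0,0,-0.04,0,0,0,0,0,-0.06,0,0,0,0,0,-0.06,0,0,0])

```text
time_s: 34.55
eef_pos: [0.4845, 0.3104, 0.0808]
eef_rot: [0.0, 0.717, 0.698, 0.0]
wrist_force: [-1.8, -0.8, 4.6]
opening: 0.001
grasp_force: 2.2
```

Call:
move_arm(plan=[0,0,-0.02,0,0,0,0,0,-0.02,0,0,0])

```text
time_s: 34.8
eef_pos: [0.4845, 0.3104, 0.0798]
eef_rot: [0.0, 0.717, 0.698, 0.0]
wrist_force: [-0.7, -1.0, 3.8]
opening: 0.001
grasp_force: 2.3
```

Call:
move_arm(plan=[0,0,-0.02,0,0,0,0,0,-0.02,0,0,0])

```text
time_s: 35.05
eef_pos: [0.4846, 0.3104, 0.079]
eef_rot: [0.0, 0.717, 0.698, 0.0]
wrist_force: [-1.7, -0.4, 7.6]
opening: 0.001
grasp_force: 3.0
```

Call:
move_arm(plan=[0,0,-0.02,0,0,0,0,0,-0.02,0,0,0])

```text
time_s: 35.3
eef_pos: [0.4847, 0.3105, 0.0786]
eef_rot: [0.0, 0.717, 0.698, 0.0]
wrist_force: [-3.3, -0.9, 10.6]
opening: 0.001
grasp_force: 5.3
```

At the first stop (force jumps at reading 0.079). Hold there just over a second.

Call:
move_arm(plan=[0,0,0.01,0,0,0,0,0,0.01,0,0,0,0,0,0.01,0,0,0,0,0,0.01,0,0,0,0,0,0.01,0,0,0,0,0,0.01,0,0,0,0,0,0.01,0,0,0,0,0,0.01,0,0,0,0,0,0.01,0,0,0])

```text
time_s: 36.42
eef_pos: [0.4847, 0.3104, 0.079]
eef_rot: [0.0, 0.717, 0.698, 0.0]
wrist_force: [-2.9, 0.2, 8.7]
opening: -0.0
grasp_force: 4.6
```

Call:
move_arm(plan=[0,0,-0.08,0,0,0,0,0,-0.16,0,0,0,0,0,-0.22,0,0,0,0,0,-0.24,0,0,0,0,0,-0.24,0,0,0])

```text
time_s: 37.05
eef_pos: [0.485, 0.3106, 0.0688]
eef_rot: [0.0, 0.716, 0.698, 0.001]
wrist_force: [-8.0, -2.9, 21.9]
opening: 0.003
grasp_force: 10.8
```

Call:
move_arm(plan=[0,0,0,0,0,0,0,0,0,0,0,0,0,0,0.3,0,0,0,0,0,0.6,0,0,0,0,0,1.0,0,0,0,0,0,1.6,0,0,0,0,0,1.6,0,0,0,0,0,1.6,0,0,0])

```text
time_s: 38.05
eef_pos: [0.4838, 0.31, 0.1452]
eef_rot: [-0.0, 0.717, 0.697, -0.001]
wrist_force: [-0.3, -0.1, -0.7]
opening: -0.0
grasp_force: 0.0
```

Call:
move_arm(plan=[2.96,-0.2,0,0,0,0,2.96,-0.2,0,0,0,0,2.96,-0.2,0,0,0,0,2.96,-0.2,0,0,0,0,2.96,-0.2,-1,0,0,0,2.96,-0.2,-2,0,0,0,2.96,-0.2,-2.35,0,0,0,2.96,-0.2,-2.35,0,0,0,2.96,-0.2,-2.35,0,0,0])

```text
time_s: 39.17
eef_pos: [0.6339, 0.301, 0.0314]
eef_rot: [0.001, 0.716, 0.698, 0.002]
wrist_force: [-0.2, 0.1, 0.8]
opening: 0.001
grasp_force: 0.0
```

```bash
python3 - <<'E'
from h import *
c=snap("top");s=snap("side")
for r in ribs(c,216,150,272,232,.088): print(r)
o=ctrl.get_obs();print(o["eef_pos"],proj(s,o["eef_pos"]+[0,0,.029]))
a=cv2.resize(c["pixels"][130:235,170:295],(400,336),interpolation=cv2.INTER_CUBIC)
b=cv2.resize(s["pixels"][130:230,200:320],(400,336),interpolation=cv2.INTER_CUBIC)
cv2.imwrite("pics/m9.png",np.hstack([a,b])[:,:,::-1])
E
```

```text
(array([0.4774, 0.1262]), np.float64(89.5), 56, 11)
(array([0.537 , 0.1244]), np.float64(89.5), 57, 9)
(array([0.5973, 0.1234]), np.float64(89.5), 56, 10)
(array([0.6574, 0.1202]), np.float64(89.4), 57, 11)
(array([0.557 , 0.0361]), np.float64(179.7), 275, 15)
[0.63421732 0.30094806 0.03166394] (np.float64(263.4310568100266), np.float64(170.34947566773835))
```

View pics/m9.png

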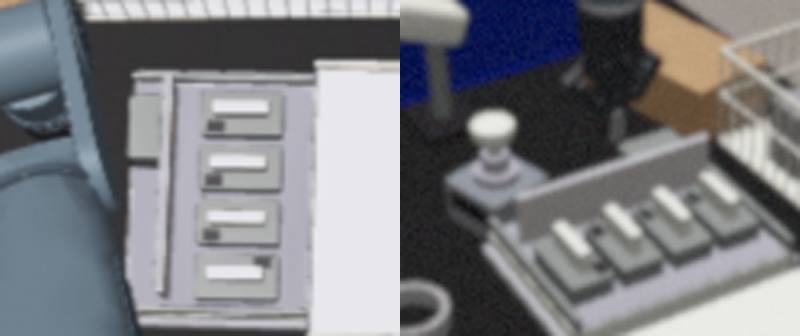

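Plunger is up, the loggers are undisturbed, and the tool stands behind the pad at (145,130). Push the sweep.

Call:
move_arm(plan=[0,-0.6,0,0,0,0,0,-1.0,0,0,0,0,0,-1.25,0,0,0,0,-0.01,-1.5,0,0,0,0,-0.02,-1.75,0,0,0,0,-0.03,-2.0,0,0,0,0,-0.03,-2.25,0,0,0,0,-0.04,-2.5,0,0,0,0,-0.05,-2.75,0,0,0,0,-0.06,-3.0,0,0,0,0])

```text
time_s: 40.52
eef_pos: [0.6303, 0.1529, 0.0304]
eef_rot: [-0.001, 0.717, 0.698, 0.002]
wrist_force: [-0.4, 11.6, 2.5]
opening: 0.001
grasp_force: 5.7
```

Call:
move_arm(plan=[-0.01,-0.25,0,0,0,0,-0.02,-0.5,0,0,0,0,-0.02,-0.75,0,0,0,0,-0.03,-1.0,0,0,0,0,-0.03,-1.2,0,0,0,0,-0.04,-1.36,0,0,0,0,-0.04,-1.36,0,0,0,0,-0.04,-1.36,0,0,0,0])

```text
time_s: 41.52
eef_pos: [0.6281, 0.0841, 0.0303]
eef_rot: [-0.0, 0.717, 0.697, 0.002]
wrist_force: [-2.3, 8.4, 5.1]
opening: -0.002
grasp_force: 4.1
```

Call:
move_arm(plan=[0,-0.08,0,0,0,0,0,-0.12,0,0,0,0,0,-0.12,0,0,0,0])

```text
time_s: 41.9
eef_pos: [0.6279, 0.0802, 0.0303]
eef_rot: [-0.001, 0.717, 0.698, 0.003]
wrist_force: [-2.2, 14.9, 5.4]
opening: -0.003
grasp_force: 7.5
```

Call:
move_arm(plan=[0,-0.06,0,0,0,0,0,-0.1,0,0,0,0,0,-0.1,0,0,0,0])

```text
time_s: 42.28
eef_pos: [0.6279, 0.0803, 0.0304]
eef_rot: [-0.003, 0.716, 0.698, 0.005]
wrist_force: [0.6, 33.1, 5.0]
opening: -0.002
grasp_force: 16.5
```

Hard stop reached. Let the sweep come home.

Call:
move_arm(plan=[0,0.5,0,0,0,0,0,1.0,0,0,0,0,0.05,1.5,0,0,0,0,0.05,2.0,0,0,0,0,0.1,2.5,0,0,0,0,0.1,3.0,0,0,0,0,0.1,3.5,0,0,0,0,0.1,4.0,0,0,0,0,0.1,4.6,0,0,0,0,0.1,4.6,0,0,0,0])

```text
time_s: 43.52
eef_pos: [0.632, 0.3039, 0.0288]
eef_rot: [-0.0, 0.716, 0.698, 0.0]
wrist_force: [-0.7, -0.1, 0.2]
opening: 0.004
grasp_force: 0.0
```

Call:
move_arm(plan=[0,0,1,0,0,0,0,0,2.2,0,0,0,0,0,2.2,0,0,0,0,0,2.2,0,0,0])

```text
time_s: 44.02
eef_pos: [0.6325, 0.3007, 0.1389]
eef_rot: [0.0, 0.717, 0.697, -0.0]
wrist_force: [0.6, -0.0, -1.1]
opening: -0.002
grasp_force: 0.0
```

```bash
python3 - <<'E'
from h import *
c=snap("top","t10.png");s=snap("side","s10.png")
print(ctrl.get_obs()["eef_pos"])
a=cv2.resize(c["pixels"][135:240,200:325],(400,336),interpolation=cv2.INTER_CUBIC)
b=cv2.resize(s["pixels"][150:280,210:365],(400,336),interpolation=cv2.INTER_CUBIC)
cv2.imwrite("pics/m10.png",np.hstack([a,b])[:,:,::-1])
E
```

```text
[0.63129311 0.30054087 0.13677608]
```

View pics/m10.png

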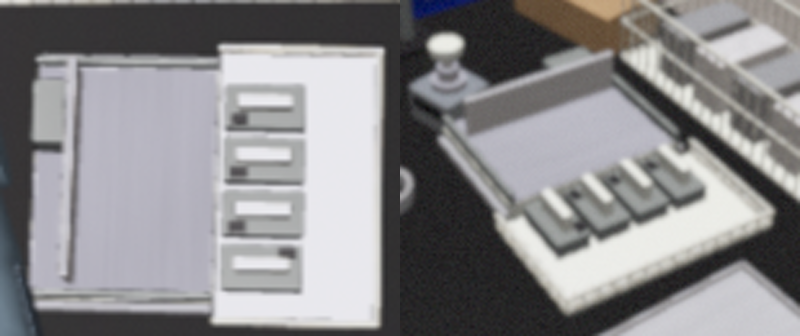

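All four lie flat in the basket with ribs at crop x≈265, y≈100–267; sweep is home. Measure the ribs there.

```bash
sed -i 's/cv2.RETR_EXTERNAL/cv2.RETR_LIST/; s/if cv2.contourArea(k)<15\*sub\*sub: continue/if not 15*sub*sub<cv2.contourArea(k)<100*sub*sub: continue/' h.py
cat > m.py <<'E'
from h import *
c=snap("top")
print("basket")
for r in ribs(c,266,145,322,240,.059): print(r)
print("tray")
for r in ribs(c,330,170,412,255,.058): print(r)
o=ctrl.get_obs();print(o["eef_pos"],o["opening"],o["grasp_force"])
E
python3 m.py
```

```text
basket
(array([ 0.4738, -0.0033]), np.float64(89.5), 57, 11)
(array([ 0.533 , -0.0059]), np.float64(89.5), 56, 11)
(array([ 0.5929, -0.0068]), np.float64(89.5), 55, 12)
(array([ 0.6529, -0.009 ]), np.float64(89.4), 56, 11)
tray
[0.63122024 0.30062147 0.13655049] -0.002141185468708201 0.0
```

Call:
move_arm(plan=[0.42,-6.2,0,0,0,0,0.42,-6.2,0,0,0,0,0.42,-6.2,0,0,0,0,0.42,-6.2,0,0,0,0,0.42,-6.2,0,0,0,0,0.42,-6.2,-0.5,0,0,0,0.42,-6.2,-1.2,0,0,0,0.42,-6.2,-1.4,0,0,0,0.42,-6.2,-1.4,0,0,0], grip=32)

```text
time_s: 45.3
eef_pos: [0.6525, -0.0084, 0.0675]
eef_rot: [-0.001, 0.716, 0.698, -0.001]
wrist_force: [-0.7, -0.1, 1.1]
opening: 0.374
grasp_force: 0.0
```

Call:
move_arm(plan=[0,0,-0.7,0,0,0,0,0,-1.1,0,0,0,0,0,-1.23,0,0,0,0,0,-1.23,0,0,0])

```text
time_s: 45.8
eef_pos: [0.6537, -0.0086, 0.0076]
eef_rot: [0.0, 0.717, 0.698, 0.0]
wrist_force: [1.0, 0.2, 1.3]
opening: 0.375
grasp_force: 0.0
```

Call:
move_arm(plan=[0,0,0,0,0,0,0,0,0,0,0,0,0,0,0,0,0,0,0,0,0,0,0,0], grip=0)

```text
time_s: 46.3
eef_pos: [0.6546, -0.0089, 0.0088]
eef_rot: [0.001, 0.717, 0.698, 0.001]
wrist_force: [-1.4, 0.1, 5.4]
opening: 0.148
grasp_force: 61.1
```

Call:
move_arm(plan=[0,0,1.2,0,0,0,-0.1,-0.5,2.0,0,0,0,-1.24,-6.12,2.0,0,0,0.066,-1.24,-6.12,2.0,0,0,0.066,-1.24,-6.12,2.0,0,0,0.066,-1.24,-6.12,2.0,0,0,0.066,-1.24,-6.12,2.0,0,0,0.066,-1.24,-6.12,2.0,0,0,0.066,-1.24,-6.12,1.5,0,0,0.066,-1.24,-6.12,1.0,0,0,0.066])

```text
time_s: 47.55
eef_pos: [0.5916, -0.3135, 0.0567]
eef_rot: [-0.0, 0.693, 0.721, 0.0]
wrist_force: [-0.1, -0.6, -1.2]
opening: 0.143
grasp_force: 60.3
```

Call:
move_arm(plan=[0,0,-0.5,0,0,0,0,0,-0.8,0,0,0,0,0,-0.92,0,0,0,0,0,-0.98,0,0,0,0,0,-0.98,0,0,0,0,0,-0.98,0,0,0])

```text
time_s: 48.3
eef_pos: [0.5919, -0.3151, 0.0092]
eef_rot: [0.001, 0.693, 0.721, 0.0]
wrist_force: [0.2, -0.3, -1.4]
opening: 0.149
grasp_force: 60.3
```

Call:
move_arm(plan=[0,0,0,0,0,0,0,0,0,0,0,0,0,0,0,0,0,0,0,0,0.4,0,0,0,0,0,1.1,0,0,0,0,0,2.0,0,0,0], grip=32)

```text
time_s: 49.05
eef_pos: [0.591, -0.3144, 0.1098]
eef_rot: [-0.001, 0.693, 0.721, -0.0]
wrist_force: [0.2, -0.5, 0.0]
opening: 0.376
grasp_force: 0.0
```

```bash
python3 m.py
```

```text
basket
(array([ 0.4738, -0.0033]), np.float64(89.5), 57, 11)
(array([ 0.533 , -0.0059]), np.float64(89.5), 56, 11)
(array([ 0.5929, -0.0068]), np.float64(89.5), 55, 12)
tray
[ 0.59479392 -0.31707401  0.11829324] 0.37150219561997005 0.0
```

Call:
move_arm(plan=[0.04,6.16,0,0,0,-0.066,0.04,6.16,0,0,0,-0.066,0.04,6.16,0,0,0,-0.066,0.04,6.16,0,0,0,-0.066,0.04,6.16,0,0,0,-0.066,0.04,6.16,-0.4,0,0,-0.066,0.04,6.16,-0.8,0,0,-0.066,0.04,6.16,-0.8,0,0,-0.066])

```text
time_s: 50.1
eef_pos: [0.5916, -0.0078, 0.0659]
eef_rot: [-0.002, 0.717, 0.697, -0.001]
wrist_force: [-0.2, -0.6, -0.3]
opening: 0.376
grasp_force: 0.0
```

Call:
move_arm(plan=[0,0,-0.7,0,0,0,0,0,-1.1,0,0,0,0,0,-1.22,0,0,0,0,0,-1.22,0,0,0])

```text
time_s: 50.6
eef_pos: [0.5935, -0.0071, 0.0073]
eef_rot: [-0.0, 0.717, 0.697, -0.0]
wrist_force: [-1.3, 0.2, -0.1]
opening: 0.38
grasp_force: 0.0
```

Call:
move_arm(plan=[0,0,0,0,0,0,0,0,0,0,0,0,0,0,0,0,0,0,0,0,0,0,0,0], grip=0)

```text
time_s: 51.1
eef_pos: [0.5945, -0.0069, 0.0086]
eef_rot: [0.001, 0.717, 0.698, 0.001]
wrist_force: [0.1, 0.2, 6.4]
opening: 0.149
grasp_force: 61.7
```

Call:
move_arm(plan=[0,0,1.2,0,0,0,-0.1,-0.5,2.0,0,0,0,-1.24,-6.2,2.0,0,0,0.066,-1.24,-6.2,2.0,0,0,0.066,-1.24,-6.2,2.0,0,0,0.066,-1.24,-6.2,2.0,0,0,0.066,-1.24,-6.2,2.0,0,0,0.066,-1.24,-6.2,2.0,0,0,0.066,-1.24,-6.2,1.5,0,0,0.066,-1.24,-6.2,1.0,0,0,0.066])

```text
time_s: 52.35
eef_pos: [0.5316, -0.3154, 0.0567]
eef_rot: [-0.0, 0.693, 0.721, 0.0]
wrist_force: [-0.5, 0.3, -1.9]
opening: 0.146
grasp_force: 60.8
```

Call:
move_arm(plan=[0,0,-0.5,0,0,0,0,0,-0.8,0,0,0,0,0,-0.92,0,0,0,0,0,-0.98,0,0,0,0,0,-0.98,0,0,0,0,0,-0.98,0,0,0])

```text
time_s: 53.1
eef_pos: [0.5319, -0.3171, 0.0091]
eef_rot: [0.001, 0.693, 0.721, 0.0]
wrist_force: [0.1, 0.3, -0.7]
opening: 0.149
grasp_force: 60.7
```

Call:
move_arm(plan=[0,0,0,0,0,0,0,0,0,0,0,0,0,0,0,0,0,0,0,0,0.4,0,0,0,0,0,1.1,0,0,0,0,0,2.0,0,0,0], grip=32)

```text
time_s: 53.85
eef_pos: [0.531, -0.3163, 0.1098]
eef_rot: [-0.001, 0.693, 0.721, -0.0]
wrist_force: [-0.3, -1.1, -0.0]
opening: 0.371
grasp_force: 0.0
```

```bash
python3 m.py
```

```text
basket
(array([ 0.4738, -0.0033]), np.float64(89.5), 57, 11)
(array([ 0.533 , -0.0059]), np.float64(89.5), 56, 11)
tray
[ 0.53466939 -0.31927267  0.11781109] 0.37715181156879835 0.0
```

Call:
move_arm(plan=[0.04,6.22,0,0,0,-0.066,0.04,6.22,0,0,0,-0.066,0.04,6.22,0,0,0,-0.066,0.04,6.22,0,0,0,-0.066,0.04,6.22,0,0,0,-0.066,0.04,6.22,-0.4,0,0,-0.066,0.04,6.22,-0.8,0,0,-0.066,0.04,6.22,-0.8,0,0,-0.066])

```text
time_s: 54.9
eef_pos: [0.5326, -0.0052, 0.0681]
eef_rot: [-0.001, 0.716, 0.698, -0.0]
wrist_force: [-0.1, 0.7, 0.0]
opening: 0.378
grasp_force: 0.0
```

Call:
move_arm(plan=[0,0,-0.7,0,0,0,0,0,-1.1,0,0,0,0,0,-1.22,0,0,0,0,0,-1.22,0,0,0])

```text
time_s: 55.4
eef_pos: [0.5341, -0.006, 0.0082]
eef_rot: [0.0, 0.717, 0.697, 0.0]
wrist_force: [-0.5, -0.5, -0.1]
opening: 0.371
grasp_force: 0.0
```

Call:
move_arm(plan=[0,0,0,0,0,0,0,0,0,0,0,0,0,0,0,0,0,0,0,0,0,0,0,0], grip=0)

```text
time_s: 55.9
eef_pos: [0.5348, -0.006, 0.0088]
eef_rot: [0.001, 0.717, 0.698, 0.001]
wrist_force: [-1.7, -0.8, 6.7]
opening: 0.148
grasp_force: 60.2
```

Call:
move_arm(plan=[0,0,1.2,0,0,0,-0.1,-0.5,2.0,0,0,0,-1.24,-6.26,2.0,0,0,0.066,-1.24,-6.26,2.0,0,0,0.066,-1.24,-6.26,2.0,0,0,0.066,-1.24,-6.26,2.0,0,0,0.066,-1.24,-6.26,2.0,0,0,0.066,-1.24,-6.26,2.0,0,0,0.066,-1.24,-6.26,1.5,0,0,0.066,-1.24,-6.26,1.0,0,0,0.066])

```text
time_s: 57.15
eef_pos: [0.4717, -0.3178, 0.057]
eef_rot: [0.0, 0.693, 0.721, 0.0]
wrist_force: [0.0, -0.9, -0.9]
opening: 0.15
grasp_force: 59.4
```

Call:
move_arm(plan=[0,0,-0.5,0,0,0,0,0,-0.8,0,0,0,0,0,-0.92,0,0,0,0,0,-0.98,0,0,0,0,0,-0.98,0,0,0,0,0,-0.98,0,0,0])

```text
time_s: 57.9
eef_pos: [0.4719, -0.3191, 0.009]
eef_rot: [0.001, 0.693, 0.721, -0.0]
wrist_force: [0.6, 0.2, -0.9]
opening: 0.149
grasp_force: 59.3
```

Call:
move_arm(plan=[0,0,0,0,0,0,0,0,0,0,0,0,0,0,0,0,0,0,0,0,0.4,0,0,0,0,0,1.1,0,0,0,0,0,2.0,0,0,0], grip=32)

```text
time_s: 58.65
eef_pos: [0.4711, -0.3183, 0.1099]
eef_rot: [-0.0, 0.693, 0.721, 0.0]
wrist_force: [-0.2, -0.1, -0.6]
opening: 0.374
grasp_force: 0.0
```

```bash
python3 m.py
```

```text
basket
(array([ 0.4738, -0.0033]), np.float64(89.5), 57, 11)
tray
(array([ 0.5902, -0.3089]), np.float64(89.5), 43, 12)
[ 0.47442518 -0.32145566  0.11731681] 0.3749979541459524 0.0
```

Call:
move_arm(plan=[0.06,6.31,0,0,0,-0.066,0.06,6.31,0,0,0,-0.066,0.06,6.31,0,0,0,-0.066,0.06,6.31,0,0,0,-0.066,0.06,6.31,0,0,0,-0.066,0.06,6.31,-0.4,0,0,-0.066,0.06,6.31,-0.8,0,0,-0.066,0.06,6.31,-0.8,0,0,-0.066])

```text
time_s: 59.7
eef_pos: [0.4736, -0.0027, 0.0681]
eef_rot: [-0.001, 0.716, 0.698, -0.0]
wrist_force: [-0.6, 0.0, 0.2]
opening: 0.374
grasp_force: 0.0
```

Call:
move_arm(plan=[0,0,-0.7,0,0,0,0,0,-1.1,0,0,0,0,0,-1.22,0,0,0,0,0,-1.22,0,0,0])

```text
time_s: 60.2
eef_pos: [0.4751, -0.0036, 0.0082]
eef_rot: [0.0, 0.717, 0.697, 0.0]
wrist_force: [-0.6, -0.4, 0.6]
opening: 0.376
grasp_force: 0.0
```

Call:
move_arm(plan=[0,0,0,0,0,0,0,0,0,0,0,0,0,0,0,0,0,0,0,0,0,0,0,0], grip=0)

```text
time_s: 60.7
eef_pos: [0.4754, -0.0035, 0.0085]
eef_rot: [0.001, 0.717, 0.698, 0.0]
wrist_force: [-1.9, -0.6, 6.3]
opening: 0.148
grasp_force: 59.8
```

```bash
python3 m.py
```

```text
basket
tray
(array([ 0.471 , -0.3187]), np.float64(89.5), 56, 11)
(array([ 0.5303, -0.3175]), np.float64(89.5), 56, 11)
(array([ 0.5901, -0.3149]), np.float64(89.5), 55, 12)
[ 0.47546214 -0.00354216  0.00852148] 0.15161921375866919 59.794360399246216
```

Call:
move_arm(plan=[0,0,1.2,0,0,0,-0.1,-0.5,2.0,0,0,0,-1.26,-6.36,2.0,0,0,0.066,-1.26,-6.36,2.0,0,0,0.066,-1.26,-6.36,2.0,0,0,0.066,-1.26,-6.36,2.0,0,0,0.066,-1.26,-6.36,2.0,0,0,0.066,-1.26,-6.36,2.0,0,0,0.066,-1.26,-6.36,1.5,0,0,0.066,-1.26,-6.36,1.0,0,0,0.066])

```text
time_s: 62.0
eef_pos: [0.4117, -0.3203, 0.0569]
eef_rot: [0.0, 0.693, 0.721, 0.0]
wrist_force: [-0.3, 1.1, -2.1]
opening: 0.15
grasp_force: 59.1
```

Call:
move_arm(plan=[0,0,-0.5,0,0,0,0,0,-0.8,0,0,0,0,0,-0.92,0,0,0,0,0,-0.98,0,0,0,0,0,-0.98,0,0,0,0,0,-0.98,0,0,0])

```text
time_s: 62.75
eef_pos: [0.4118, -0.3216, 0.009]
eef_rot: [0.001, 0.693, 0.721, -0.0]
wrist_force: [0.2, 0.1, -1.8]
opening: 0.155
grasp_force: 59.1
```

Call:
move_arm(plan=[0,0,0,0,0,0,0,0,0,0,0,0,0,0,0,0,0,0,0,0,0.4,0,0,0,0,0,1.1,0,0,0,0,0,2.0,0,0,0], grip=32)

```text
time_s: 63.5
eef_pos: [0.4107, -0.3204, 0.1084]
eef_rot: [-0.001, 0.693, 0.721, 0.0]
wrist_force: [1.6, -1.5, -0.8]
opening: 0.376
grasp_force: 0.0
```

Call:
move_arm(plan=[0.4,4.5,1.5,0,0,0,0.4,4.5,1.5,0,0,0,0.4,4.5,1.5,0,0,0,0.4,4.5,1.5,0,0,0,0.4,4.5,1.5,0,0,0,0.4,4.5,1.5,0,0,0,0.4,4.5,1.5,0,0,0,0.4,4.5,1.5,0,0,0])

```text
time_s: 64.5
eef_pos: [0.4311, -0.0971, 0.1827]
eef_rot: [-0.001, 0.694, 0.72, -0.0]
wrist_force: [-1.0, 0.6, -0.1]
opening: 0.371
grasp_force: 0.0
```

```bash
python3 m.py; python3 - <<'E'
from h import *
c=snap("top");s=snap("side")
a=cv2.resize(c["pixels"][135:255,170:440],(790,351),interpolation=cv2.INTER_CUBIC)
b=cv2.resize(s["pixels"][230:360,240:440],(375,244),interpolation=cv2.INTER_CUBIC); d=cv2.resize(s["pixels"][110:240,180:380],(415,244),interpolation=cv2.INTER_CUBIC)
cv2.imwrite("pics/m11.png",np.vstack([a,np.hstack([b,d])])[:,:,::-1])
E
```

```text
basket
tray
(array([ 0.4095, -0.3216]), np.float64(90.6), 56, 11)
(array([ 0.471 , -0.3187]), np.float64(89.5), 56, 11)
(array([ 0.5303, -0.3175]), np.float64(89.5), 56, 11)
(array([ 0.5901, -0.3149]), np.float64(89.5), 55, 12)
[ 0.43112044 -0.09697354  0.18279137] 0.3696650309842866 0.0
```

View pics/m11.png

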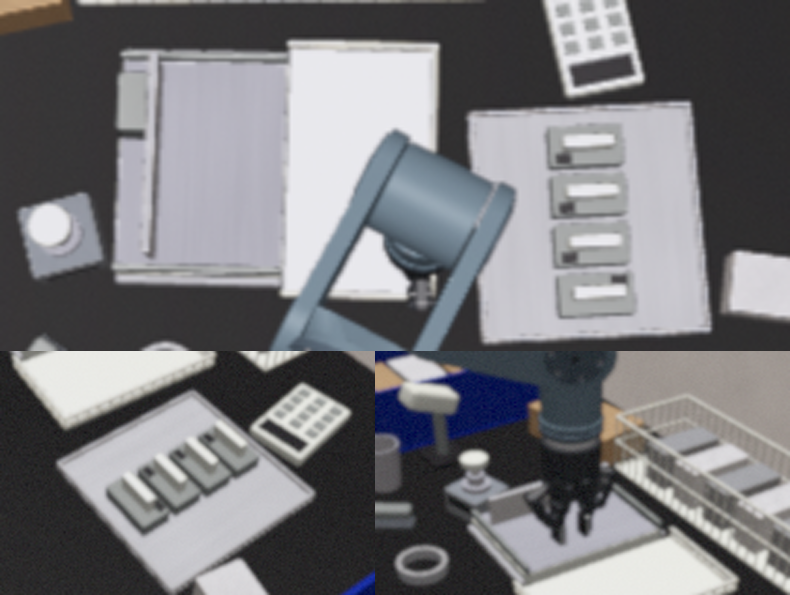

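All four loggers lie flat in a row on the tray (crop x≈590, y≈147–293), the sweep is home, the plunger is up, and the tool is clear.

```bash
python3 -c "
from bench import ctrl
print(ctrl.hand_in())"
```

```text
the job is handed in; nothing more can be done
None
```

The job is handed in, with no verdict returned: the final images show all four loggers flat on the tray, plunger up and sweep home, after the read-out, re-arm and sweep were done in order at about 65 s on the robot's clock.

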